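# Tip the blue gauge tray to 30 degrees and level it again

## Task

Lift the blue hinged tray by its handle to a tilt of about 30 degrees, with its red pointer in the green band of the scale, and hold it there for about a second so that the steel roller rolls down to the hinge end. Then lower the tray back to level, with the roller still at the hinge end, and let go. Leave the orange tray as it is, level.

Things in the scene. Friction and masses are not known exactly. Their poses are not given: they have to be found in the camera images.
- blue_tray (a joint): tilt (rad) of the blue open tray, 200 x 130 mm, rim 100 mm up, hinged at its far edge on a fixed white base 250 x 170 mm: 0 level (lower stop, at the start), grows as the handle lifts, to 1.2. Stiff hinge: stays where left; 5-10 N at the handle raises it, up to 5 N lowers it. A red pointer at its right side (-y) reads on an upright arc on the base, green from 20 to 40 degrees (0.35-0.70 rad)
- blue_tray_handle (a point): middle of the handle: round steel bar, 10 mm thick, 100 mm long, on two posts over the wall nearest the robot, 45 mm above the rim, 145 mm above the table when level, clear both sides; it can turn between the fingers. The frame tilts with the tray: y along the bar, x towards the hinge, z up when level. The hinge axis, parallel to y, is at x +195, z -95 mm in this frame
- roller: steel roller, 18 mm diameter, 100 mm long, 180 g, loose in the blue tray across its length; origin at its centre, y its axis. It starts at the handle end; at the hinge end its centre is 182 mm along x from the handle. The tray's floor has a ridge across the middle and falls 8 degrees to either end, so the roller stays at its end while level and rolls over well past 8 degrees
- orange_tray (a joint): tilt (rad) of the orange tray, a bystander of the same make and size on its own base, a brass roller in it; 0 is level, as it starts. The trays may stand either way round, left or right, each base yawed up to 0.4 rad
There are look-alikes about, which are no part of the job. What is shaped like the roller but pink or purple is not meant.

How it is judged:
By the outcome, as a careful person would: the job done as asked, in the order asked, and still so for the second after the job is handed in, with the robot touching nothing.
It also fails if it takes over 42 s, if anything falls off the work surface, if the arm or the gripper's body presses on something with over 40 N, if the wrist force passes 120 N, or if a joint passes its speed limit or range.

## Robot

A 6-joint arm with a two-finger parallel gripper is mounted at the origin on the work surface. World frame = base frame: x ahead of the robot, y to its left, z up, the work surface at z = 0. Lengths are in m, angles in degrees, forces in N, time in s.
With the tool pointing down it reaches from about 0.4 to 0.825 m from the base axis. Payload 7 kg.
Tool frame: the origin (TCP) lies on the centre line of the jaws, within the pads' length; the fingertips stand r.tip_reach ahead of it and the grasp point (between the pads) is the TCP (r.tip_reach is the distance from the TCP to the fingertips, in m); z points along the fingers, y is the line along which they close (so a half turn about z gives the same grasp; the last joint's range is limited). The gripper opens to 88 mm and grips with 3 to 60 N. Pads are 19 mm wide; open, the fingers measure 130 mm over their backs; the gripper's body (78 mm by 193 mm) begins 47 mm behind the grasp point.
Start: joints at [82.111, 20.546, 0.682, 0, -70.136, -16.507], TCP at [0.279, 0.615, 0.246] pointing down, gripper open.
Joint ranges: [-176.03, 176.03], [-82.01, 121.73], [-58.28, 71.71], [-173.87, 95.51], [-174.79, -0.11], [-173.66, 173.66]. Speed limits (degrees/s): [136.94, 136.94, 172.46, 180, 180, 180].

## Interface

Orientations are given as [roll, pitch, yaw] about the fixed x, y, z axes, in that order (R = Rz(yaw) Ry(pitch) Rx(roll)).
In Python, from plant import sensors, cams, r gives the robot as it stands.
- The arm moves only by the tool drive_tool, never from a script. Its argument "rows" is a list of rows, each an object of numbers: "fingers": the gripper's target within -1 to 1 (fully open at 1, half-way at 0, shut at -1); "x", "y", "z": the shift along the tool's x, y, z in m; "spin": the turn about the tool's z in rad. A call has 1 to 10 rows; each row is the pose to reach, as a shift and turn from the pose commanded when the call began, along the tool's axes at that moment; what a row does not reach only later rows make up. A row lasts 1/8 s, in which the tool goes at most 62.5 mm and 10.7 degrees, less where a joint would pass 70% of its speed; a pose out of reach is approached as far as the arm can. A call with a gripper value outside its range is refused whole. The fingers move at their own pace and stop on an object; "newtons" is the grip in N (left out, the last holds). Time passes only in rows, so rows that repeat a pose let the fingers close. It gives the time, the measured TCP pose, the force, the opening and the grip force at its end, in the units of the state.
- sensors.get_state(): the state, without advancing time (a new reading comes with each control period).
- cams.capture(name): name is "scene" or "top"; returns a dict with "pixels" (400x640x3 uint8, red, green, blue), "intrinsics" (3x3 intrinsics, pixels), "eye" and "orientation" of the camera in the world. Camera axes: x right, y up, looking along -z (the intrinsics and any distortion apply to the point x, -y, -z); pixel columns grow to the right and rows downward; lengths in m; the calibration is good to about 2 mm. A picture is of the moment at which its call begins. There is no depth.
- r.close_job(): hands the job in; it is judged then, once.
The state is a dict: "time_s": time; "joints": joint angles; "qd": joint speeds; "joint_torque": joint torques, N m; "tcp_pos": TCP position; "eef_rot": TCP orientation; "contact_force": force on the tool from outside, world axes, zero at the start; "moment": the same for the moment, N m; "gripper_width": finger opening in m; "gripper_force": force on a finger pad.
Only numpy, scipy, OpenCV 4.12 (cv2) and the standard library are available. Lean on these libraries where they do the work, as an engineer would, in place of code of your own. Each camera call takes 0.05 s, during which the arm holds its last target. There are 200 camera calls.

## Working session

There is one attempt and no reset: what is moved stays moved. The work goes in short steps, Python scripts to look and compute and a tool call to move; the robot and the scene stay as the last step left them, time stands still between calls to the robot, and variables do not carry over. Pictures are saved under pics/ and viewed, at most 10 in all, crops included, and the job is handed in when it is done.

Besides the shell and the picture viewer there is one more tool, called after "Request:" as name([rows], argument=value, ...), one row to a line, values as JSON. drive_tool: Moves the arm, as the interface text tells. Its arguments: {"type":"object","properties":{"rows":{"type":"array"},"newtons":{"type":"number"}},"required":["rows"]}

```bash
mkdir -p pics; python3 - <<'E'
from plant import sensors,cams,r
import cv2,pickle
d={}
for n in("scene","top"):
    c=cams.capture(n);d[n]=c
    cv2.imwrite(f"pics/{n}0.png",c["pixels"][:,:,::-1]);print({k:v for k,v in c.items() if k!="pixels"})
pickle.dump(d,open("d0.pkl","wb"));print(r.tip_reach,sensors.get_state())
E
```

```text
{'intrinsics': array([[448.80532981,   0.        , 321.44866393],
       [  0.        , 448.80532981, 200.97282003],
       [  0.        ,   0.        ,   1.        ]]), 'eye': array([1.16667417, 0.41325767, 0.64584539]), 'orientation': array([ 56.43850634,  -1.04687861, 126.27384394])}
{'intrinsics': array([[494.09959218,   0.        , 313.04906852],
       [  0.        , 494.09959218, 199.89797795],
       [  0.        ,   0.        ,   1.        ]]), 'eye': array([ 0.33124827, -0.03246584,  1.16442023]), 'orientation': array([ 11.32698298,  -0.17269426, -91.03609288])}
0.019 {'time_s': 0.1, 'joints': array([ 8.21123168e+01,  2.05865659e+01,  6.39375248e-01, -1.52766081e-02,
       -7.01346706e+01, -1.65047910e+01]), 'qd': array([-0.03995854, -0.15465173,  0.11204551,  0.06021648,  0.01114874,
       -0.0072388 ]), 'joint_torque': array([-4.98441714e-04, -5.84163415e+01,  2.93754619e+01,  7.01569185e+00,
        1.02201873e-02, -4.31681144e-05]), 'tcp_pos': array([0.27865663, 0.61436495, 0.2447354 ]), 'eef_rot': array([ 1.79917432e+02, -9.48814804e-03, -2.43976688e+01]), 'contact_force': array([ 0.42377556, -0.084     , -0.98429448]), 'moment': array([ 0.03913871,  0.00448958, -0.02875336]), 'gripper_force': 0.0, 'gripper_width': 0.08793695103832883}
```

View pics/scene0.png

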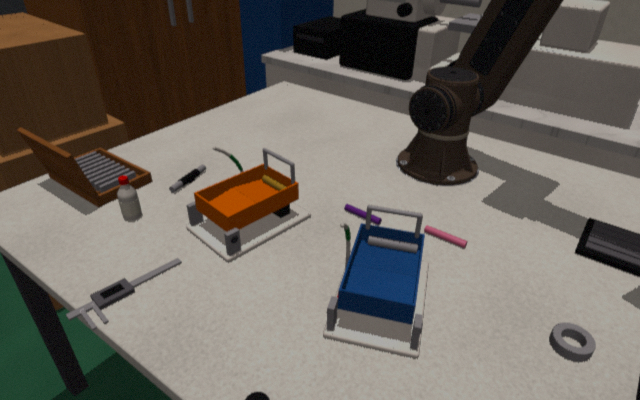

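View pics/top0.png

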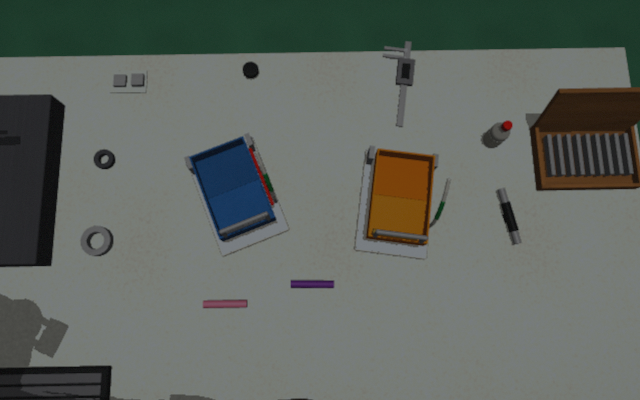

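The scene view shows the blue tray's handle bar at about (368,208)–(420,213) and the steel roller at about (393,243), at the handle end. The top view shows the blue tray at about (235,190), with handle and roller near (247,223). Next I'll take enlarged crops and project the points.

```bash
cat > h.py <<'E'
import numpy as np,cv2
from scipy.spatial.transform import Rotation as R
def ray(c,u,v):
    K=c["intrinsics"];d=np.array([(u-K[0,2])/K[0,0],-(v-K[1,2])/K[1,1],-1])
    return c["eye"],R.from_euler("xyz",c["orientation"],degrees=True).apply(d)
def onz(c,u,v,z):
    e,d=ray(c,u,v);return e+d*(z-e[2])/d[2]
def proj(c,p):
    K=c["intrinsics"];q=R.from_euler("xyz",c["orientation"],degrees=True).inv().apply(np.array(p)-c["eye"])
    return K[0,0]*q[0]/-q[2]+K[0,2],K[1,1]*-q[1]/-q[2]+K[1,2]
E
python3 - <<'E'
from h import *;import pickle
d=pickle.load(open("d0.pkl","rb"))
s,t=d["scene"],d["top"]
a=onz(s,368,208,.145);b=onz(s,420,213,.145);print("handle scene",a,b,np.linalg.norm(a-b),(a+b)/2)
hsv=cv2.cvtColor(t["pixels"],cv2.COLOR_RGB2HSV)
m=cv2.inRange(hsv,(100,120,40),(125,255,255));m[:,:150]=0;m[:120]=0;m[260:]=0;m[:,320:]=0
m=cv2.morphologyEx(m,cv2.MORPH_CLOSE,np.ones((13,13)))
c=max(cv2.findContours(m,0,1)[0],key=cv2.contourArea);box=cv2.boxPoints(cv2.minAreaRect(c));print(box)
P=np.array([onz(t,u,v,.1)for u,v in box]);print(P,np.linalg.norm(np.roll(P,-1,0)-P,axis=1))
for i in range(4):
    e=np.roll(P,-1,0)[i]-P[i];print(np.degrees(np.arctan2(e[1],e[0])))
A=cv2.resize(t["pixels"][125:260,175:300],None,fx=4,fy=4,interpolation=2);B=cv2.resize(s["pixels"][195:275,325:440],None,fx=2.5,fy=2.5,interpolation=2)
o=np.zeros((540,800,3),np.uint8);o[:540,:500]=A;o[:200,500:787]=B[:200,:287];cv2.imwrite("pics/c1.png",o[:,:,::-1])
E
```

```text
handle scene [0.51625144 0.06157559 0.145     ] [0.46856726 0.15121474 0.145     ] 0.10153303677926198 [0.49240935 0.10639517 0.145     ]
[[188.00002 156.99997]
 [243.1495  135.78864]
 [274.79895 218.0773 ]
 [219.64948 239.28864]]
[[0.64698297 0.23804463 0.1       ]
 [0.69451818 0.11538356 0.1       ]
 [0.50540723 0.0445932  0.1       ]
 [0.46108632 0.16387535 0.1       ]] [0.13154974 0.20192629 0.12725005 0.20014656]
-68.81700869211454
-159.47749611356753
110.38323531842917
21.75107227575462
```

View pics/c1.png

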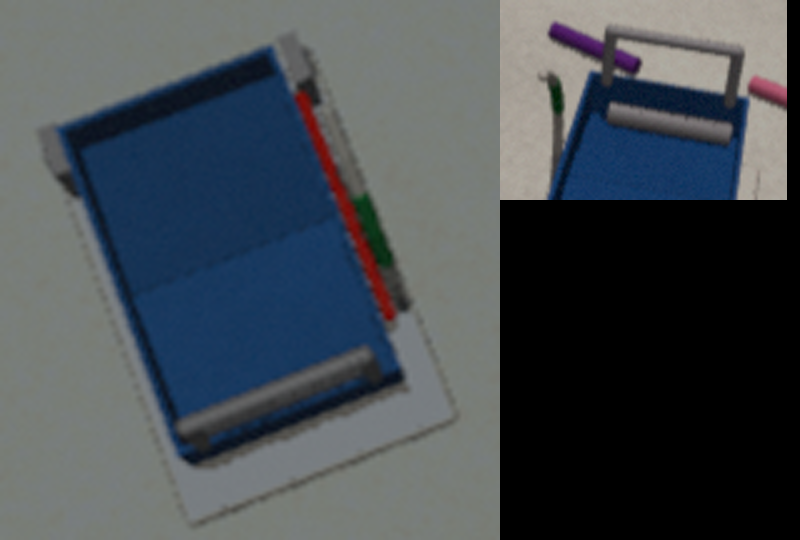

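The crop shows the handle bar in the top view running from about (221,232) to (267,214). The posts, the pointer (red) and the scale's green band on the −y side are clear. The rim measures 200×130 mm, as given, and the yaw is about 21°.

```bash
cat >> h.py <<'E'
def rel(p,yaw):  # shift in tool axes + spin for tool-y along tray x
    from plant import sensors
    s=sensors.get_state();T=R.from_euler("xyz",s["eef_rot"],degrees=True)
    y=T.as_matrix()[:,1];a=np.degrees(np.arctan2(y[1],y[0]))
    print("t",s["time_s"],"shift",T.inv().apply(np.array(p)-s["tcp_pos"]).round(4),"spin rad",np.radians(-((yaw-a+90)%180-90)).round(3))
E
python3 - <<'E'
from h import *;import pickle
d=pickle.load(open("d0.pkl","rb"));t=d["top"]
a=onz(t,220.75,232,.148);b=onz(t,267,213.75,.148);v=a-b
print(a,b,np.linalg.norm(v),(a+b)/2,np.degrees(np.arctan2(v[1],v[0]))-90)
rel([.490,.106,.245],21)
E
```

```text
[0.47034273 0.15303307 0.148     ] [0.5069779  0.05735171 0.148     ] 0.10245515860573948 [0.48866031 0.10519239 0.148     ] 20.951199968238114
t 0.1 shift [4.025e-01 3.757e-01 3.000e-04] spin rad 0.778
```

Request:
drive_tool([
  {"x":0.045,"y":0.042,"z":-0.01,"spin":0.09,"fingers":1},
  {"x":0.09,"y":0.084,"z":-0.01,"spin":0.18,"fingers":1},
  {"x":0.135,"y":0.126,"z":-0.01,"spin":0.27,"fingers":1},
  {"x":0.18,"y":0.168,"z":-0.01,"spin":0.36,"fingers":1},
  {"x":0.225,"y":0.21,"z":-0.01,"spin":0.45,"fingers":1},
  {"x":0.27,"y":0.252,"z":-0.01,"spin":0.54,"fingers":1},
  {"x":0.315,"y":0.294,"z":-0.01,"spin":0.63,"fingers":1},
  {"x":0.36,"y":0.336,"z":-0.01,"spin":0.72,"fingers":1},
  {"x":0.402,"y":0.375,"z":0,"spin":0.778,"fingers":1},
  {"x":0.402,"y":0.375,"z":0,"spin":0.778,"fingers":1},
])

```text
time_s: 1.35
tcp_pos: [0.4901, 0.1036, 0.2445]
eef_rot: [179.9, -0.0, -69.3]
contact_force: [0.1, 0.2, -0.7]
gripper_width: 0.0879
gripper_force: 0.0
```

```bash
python3 - <<'E'
from h import *
rel([.4895,.1058,.15],21)
E
```

```text
t 1.35 shift [-0.0023 -0.0004  0.0945] spin rad -0.005
```

Request:
drive_tool([
  {"x":-0.002,"z":0.03,"fingers":1},
  {"x":-0.002,"z":0.06,"fingers":1},
  {"x":-0.002,"z":0.08,"fingers":1},
  {"x":-0.002,"z":0.095,"fingers":1},
  {"x":-0.002,"z":0.095,"fingers":1},
  {"x":-0.002,"z":0.095,"fingers":-0.4},
  {"x":-0.002,"z":0.095,"fingers":-0.4},
], newtons=10)

```text
invalid input
```

```bash
python3 - <<'E'
from h import *;import pickle
from plant import cams
s=cams.capture("scene");t=cams.capture("top")
A=cv2.resize(s["pixels"][130:350,300:460],None,fx=2.5,fy=2.5);cv2.imwrite("pics/c2.png",A[:,:,::-1])
rel([.4895,.1058,.15],21)
E
```

```text
t 1.45 shift [0.0003 0.0007 0.0953] spin rad -0.001
```

View pics/c2.png

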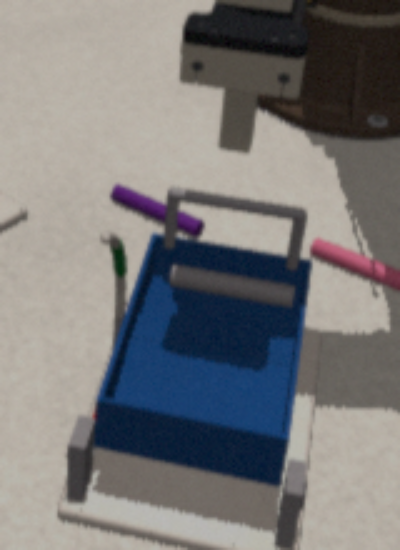

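The call was refused, probably because each row needs all of its keys. The picture shows the gripper hovering above the handle, with the fingers in line with the bar's middle at about (240,195).

Request:
drive_tool([
  {"x":0,"y":0,"z":0.03,"spin":0,"fingers":1},
  {"x":0,"y":0,"z":0.06,"spin":0,"fingers":1},
  {"x":0,"y":0,"z":0.08,"spin":0,"fingers":1},
  {"x":0,"y":0,"z":0.095,"spin":0,"fingers":1},
  {"x":0,"y":0,"z":0.095,"spin":0,"fingers":1},
  {"x":0,"y":0,"z":0.095,"spin":0,"fingers":0},
  {"x":0,"y":0,"z":0.095,"spin":0,"fingers":-0.4},
  {"x":0,"y":0,"z":0.095,"spin":0,"fingers":-0.4},
], newtons=10)

```text
time_s: 2.45
tcp_pos: [0.4903, 0.1073, 0.1511]
eef_rot: [-179.9, 0.0, -69.0]
contact_force: [0.3, -0.1, 0.0]
gripper_width: 0.0628
gripper_force: 0.0
```

Request:
drive_tool([
  {"x":0,"y":0,"z":0,"spin":0,"fingers":-0.4},
  {"x":0,"y":0,"z":0,"spin":0,"fingers":-0.6},
  {"x":0,"y":0,"z":0,"spin":0,"fingers":-0.7},
  {"x":0,"y":0,"z":0,"spin":0,"fingers":-1},
  {"x":0,"y":0,"z":0,"spin":0,"fingers":-1},
  {"x":0,"y":0,"z":0,"spin":0,"fingers":-1},
  {"x":0,"y":0,"z":0,"spin":0,"fingers":-1},
], newtons=10)

```text
time_s: 3.32
tcp_pos: [0.4918, 0.108, 0.1509]
eef_rot: [-179.8, 0.0, -68.9]
contact_force: [7.0, 0.3, -5.3]
gripper_width: 0.0096
gripper_force: 10.0
```

Request:
drive_tool([
  {"x":0,"y":-0.002,"z":0,"spin":0,"fingers":-1},
  {"x":0,"y":-0.002,"z":0,"spin":0,"fingers":-1},
  {"x":0,"y":-0.004,"z":-0.004,"spin":0,"fingers":-1},
  {"x":0,"y":-0.006,"z":-0.0085,"spin":0,"fingers":-1},
  {"x":0,"y":-0.011,"z":-0.0165,"spin":0,"fingers":-1},
  {"x":0,"y":-0.0215,"z":-0.0325,"spin":0,"fingers":-1},
  {"x":0,"y":-0.0215,"z":-0.0325,"spin":0,"fingers":-1},
], newtons=35)

```text
time_s: 4.2
tcp_pos: [0.5104, 0.115, 0.1843]
eef_rot: [-180.0, -0.0, -69.0]
contact_force: [-4.6, 2.5, 1.6]
gripper_width: 0.0091
gripper_force: 35.0
```

```bash
cat >>h.py <<'E'
def shot(n):
    from plant import cams
    s=cams.capture("scene");t=cams.capture("top")
    A=cv2.resize(s["pixels"][130:350,300:460],None,fx=2.5,fy=2.5);B=cv2.resize(t["pixels"][120:260,170:300],None,fx=3,fy=3)
    o=np.zeros((550,790,3),np.uint8);o[:,:400]=A;o[:420,400:]=B;cv2.imwrite(n,o[:,:,::-1])
E
python3 -c "from h import *;shot('pics/c3.png')"
```

```text
(no output)
```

View pics/c3.png

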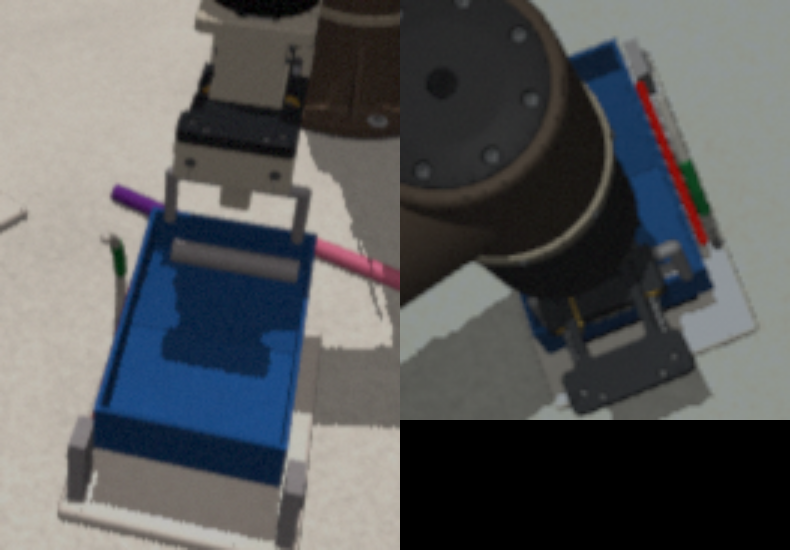

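The tray rises with the handle to about 10°. The steel roller is still at the handle end, near (235,260). I'll go on to 30°.

Request:
drive_tool([
  {"x":0,"y":-0.006,"z":-0.0075,"spin":0,"fingers":-1},
  {"x":0,"y":-0.012,"z":-0.015,"spin":0,"fingers":-1},
  {"x":0,"y":-0.018,"z":-0.022,"spin":0,"fingers":-1},
  {"x":0,"y":-0.025,"z":-0.0285,"spin":0,"fingers":-1},
  {"x":0,"y":-0.032,"z":-0.035,"spin":0,"fingers":-1},
  {"x":0,"y":-0.039,"z":-0.041,"spin":0,"fingers":-1},
  {"x":0,"y":-0.0465,"z":-0.047,"spin":0,"fingers":-1},
  {"x":0,"y":-0.054,"z":-0.0525,"spin":0,"fingers":-1},
  {"x":0,"y":-0.054,"z":-0.0525,"spin":0,"fingers":-1},
  {"x":0,"y":-0.054,"z":-0.0525,"spin":0,"fingers":-1},
], newtons=35)

```text
time_s: 5.55
tcp_pos: [0.5601, 0.1333, 0.2369]
eef_rot: [179.9, -0.1, -68.9]
contact_force: [-7.4, -1.5, 5.5]
gripper_width: 0.0091
gripper_force: 35.0
```

```bash
python3 -c "from h import *;shot('pics/c4.png')"
```

```text
(no output)
```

View pics/c4.png

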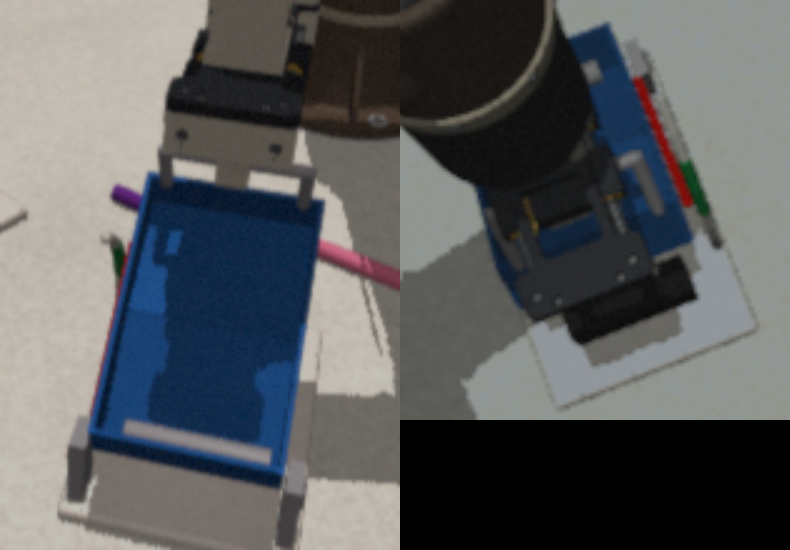

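The roller is now at the hinge end, near (197,442). The pointer meets the green band near (118,265), and the 86 mm rise at the TCP means about 30°. Next I hold it there.

Request:
drive_tool([
  {"x":0,"y":0,"z":0,"spin":0,"fingers":-1},
  {"x":0,"y":0,"z":0,"spin":0,"fingers":-1},
  {"x":0,"y":0,"z":0,"spin":0,"fingers":-1},
  {"x":0,"y":0,"z":0,"spin":0,"fingers":-1},
  {"x":0,"y":0,"z":0,"spin":0,"fingers":-1},
  {"x":0,"y":0,"z":0,"spin":0,"fingers":-1},
  {"x":0,"y":0,"z":0,"spin":0,"fingers":-1},
  {"x":0,"y":0,"z":0,"spin":0,"fingers":-1},
])

```text
time_s: 6.65
tcp_pos: [0.5601, 0.1333, 0.2369]
eef_rot: [179.9, -0.1, -68.9]
contact_force: [-7.9, -1.5, 5.6]
gripper_width: 0.0088
gripper_force: 35.0
```

Request:
drive_tool([
  {"x":0,"y":0.0075,"z":0.0055,"spin":0,"fingers":-1},
  {"x":0,"y":0.015,"z":0.0115,"spin":0,"fingers":-1},
  {"x":0,"y":0.022,"z":0.0175,"spin":0,"fingers":-1},
  {"x":0,"y":0.029,"z":0.024,"spin":0,"fingers":-1},
  {"x":0,"y":0.036,"z":0.0305,"spin":0,"fingers":-1},
  {"x":0,"y":0.042,"z":0.0375,"spin":0,"fingers":-1},
  {"x":0,"y":0.048,"z":0.045,"spin":0,"fingers":-1},
  {"x":0,"y":0.054,"z":0.0525,"spin":0,"fingers":-1},
  {"x":0,"y":0.054,"z":0.0525,"spin":0,"fingers":-1},
])

```text
time_s: 7.78
tcp_pos: [0.5105, 0.114, 0.1841]
eef_rot: [-180.0, -0.1, -68.9]
contact_force: [-4.0, -3.9, 4.2]
gripper_width: 0.0088
gripper_force: 35.0
```

Request:
drive_tool([
  {"x":0,"y":0.0055,"z":0.008,"spin":0,"fingers":-1},
  {"x":0,"y":0.0105,"z":0.016,"spin":0,"fingers":-1},
  {"x":0,"y":0.013,"z":0.02,"spin":0,"fingers":-1},
  {"x":0,"y":0.0155,"z":0.024,"spin":0,"fingers":-1},
  {"x":0,"y":0.0175,"z":0.028,"spin":0,"fingers":-1},
  {"x":0,"y":0.0195,"z":0.0325,"spin":0,"fingers":-1},
  {"x":0,"y":0.0195,"z":0.0335,"spin":0,"fingers":-1},
  {"x":0,"y":0.0195,"z":0.0335,"spin":0,"fingers":-1},
])

```text
time_s: 8.78
tcp_pos: [0.4923, 0.107, 0.1507]
eef_rot: [180.0, -0.1, -68.9]
contact_force: [-5.5, -6.1, 7.2]
gripper_width: 0.0087
gripper_force: 35.0
```

Request:
drive_tool([
  {"x":0,"y":0,"z":0.001,"spin":0,"fingers":-1},
  {"x":0,"y":0,"z":0.002,"spin":0,"fingers":-1},
  {"x":0,"y":0,"z":0.002,"spin":0,"fingers":-1},
])

```text
time_s: 9.15
tcp_pos: [0.4923, 0.107, 0.1504]
eef_rot: [-180.0, -0.1, -68.9]
contact_force: [-12.5, -5.2, 23.9]
gripper_width: 0.0094
gripper_force: 35.0
```

```bash
python3 -c "from h import *;shot('pics/c5.png')"
```

```text
(no output)
```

View pics/c5.png

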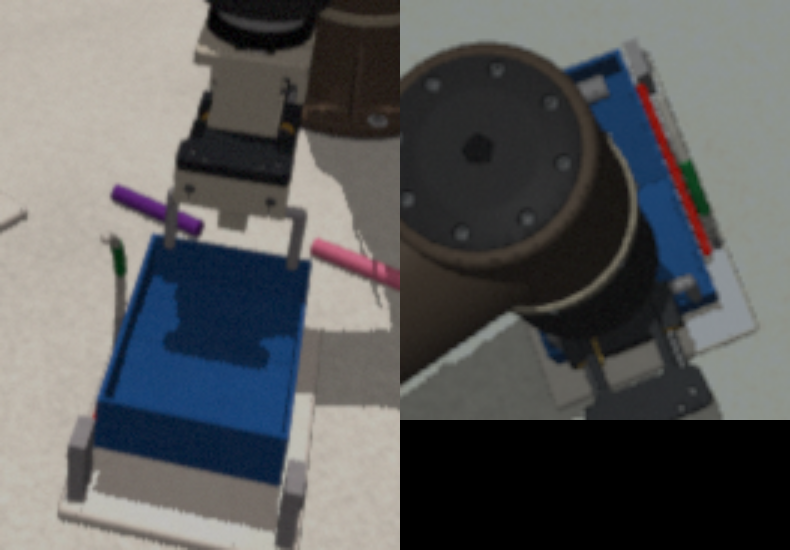

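The tray is against its lower stop: the force jumped to 24 N with no further travel. The roller shows at the hinge end in the top view, near (595,88). Next I ease off, open and retreat upwards.

Request:
drive_tool([
  {"x":0,"y":0,"z":-0.0015,"spin":0,"fingers":-1},
  {"x":0,"y":0,"z":-0.0015,"spin":0,"fingers":0.2},
  {"x":0,"y":0,"z":-0.0015,"spin":0,"fingers":0.2},
  {"x":0,"y":0,"z":-0.0015,"spin":0,"fingers":0.2},
  {"x":0,"y":0,"z":-0.0015,"spin":0,"fingers":0.2},
  {"x":0,"y":0,"z":-0.0015,"spin":0,"fingers":0.2},
  {"x":0,"y":0,"z":-0.0015,"spin":0,"fingers":0.2},
], newtons=10)

```text
time_s: 10.12
tcp_pos: [0.4919, 0.1079, 0.149]
eef_rot: [180.0, -0.0, -69.0]
contact_force: [-1.0, -0.0, 0.1]
gripper_width: 0.052
gripper_force: 0.0
```

Request:
drive_tool([
  {"x":0,"y":0,"z":-0.01,"spin":0,"fingers":0.2},
  {"x":0,"y":0,"z":-0.03,"spin":0,"fingers":0.2},
  {"x":0,"y":0,"z":-0.06,"spin":0,"fingers":0.2},
  {"x":0,"y":0.03,"z":-0.1,"spin":0,"fingers":0.2},
  {"x":0,"y":0.06,"z":-0.14,"spin":0,"fingers":0.2},
  {"x":0,"y":0.06,"z":-0.14,"spin":0,"fingers":0.2},
  {"x":0,"y":0.06,"z":-0.14,"spin":0,"fingers":0.2},
])

```text
time_s: 11.0
tcp_pos: [0.4358, 0.0864, 0.2896]
eef_rot: [-179.9, 0.0, -69.0]
contact_force: [-0.2, 0.6, -1.0]
gripper_width: 0.0523
gripper_force: 0.0
```

```bash
python3 -c "from h import *;shot('pics/c6.png')"
```

```text
(no output)
```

View pics/c6.png

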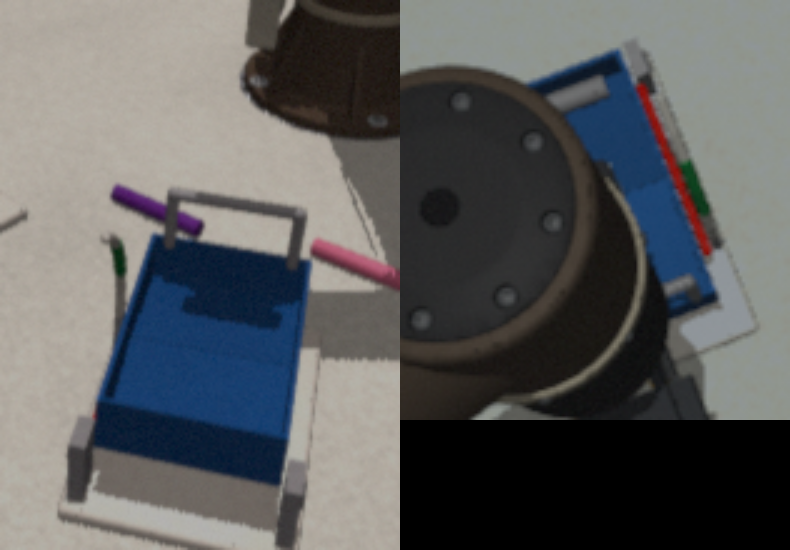

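The tray is level, with its handle at (240,200) exactly as at the start. The roller is at the hinge end, near (590,90), and the gripper is clear.

```bash
python3 -c "from plant import r;print(r.close_job())"
```

```text
the job is handed in; nothing more can be done
None
```

I lifted the blue tray to about 30° and held it for about a second, with the pointer in the green. I then lowered it to level with the roller at the hinge end and let go. The orange tray was never touched, and the job was handed in at about 11 s.

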